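Set the hanging grommet in an earring board

ROBOT

A 6-joint arm with a two-finger parallel gripper is mounted at the origin on a cart in front of the work surface, level with it; the furniture and walls round the work are solid. World frame = base frame: x ahead of the robot, y to its left, z up, the work surface at z = 0. Lengths are in mm, angles in rad, forces in N, time in s.
With the tool pointing down it reaches from about 275 to 750 mm from the base axis. Payload 10.2 kg.
Tool frame: the origin (TCP) lies midway between the tips of the shut fingers; the grasp point (between the pads) lies 19 mm behind it; x points along the fingers, y is the direction in which the jaws open and shut, and the axes are right-handed (so a half turn about x gives the same grasp; the last joint's range is limited). The gripper opens to 85 mm and grips with 20 to 120 N. Pads are 22 mm wide; open, the fingers measure 114 mm over their backs; the gripper's body (76 mm by 85 mm) begins 54 mm behind the grasp point. The pads swing forward as they close: fully open they stand 13 mm farther back than shut.
Start: joints at [1.12, 0.313, 1.498, -0, 1.331, -0.223], TCP at [118.576, 511.44, 231.294] pointing down, gripper open.
Joint ranges: [-2.94, 2.94], [-0.97, 2.17], [0.19, 2.56], [-1.23, 4.37], [0.02, 3.11], [-2.88, 2.88]. Speed limits (rad/s): [2.39, 2.39, 3.01, 3.14, 3.14, 3.14].

INTERFACE

Orientations are given as a unit quaternion [w, x, y, z].
In Python, from rig import ctrl gives the robot as it stands.
- The arm moves only by the tool arm_command, never from a script. Its argument "plan" is a list of rows, each a list of 5 numbers: the shift along the tool's x, y, z in m, then the turn about the tool's x in rad, then the opening, from 0 (shut) to 1 (fully open). A call has 1 to 12 rows; each row shifts and turns the commanded pose from where the row before left it, along the tool's axes as they then stand; what a row does not reach is not made up. A row lasts 1/8 s, in which the tool goes at most 62.5 mm and 10.7 degrees, less where a joint would pass 70% of its speed; a pose out of reach is approached as far as the arm can. A call with a gripper value outside its range is refused whole. The fingers move at their own pace and stop on an object; "squeeze" is the grip in N (left out, the last holds). Time passes only in rows, so rows that do not move let the fingers close. It gives the time, the measured TCP pose, the force and the opening at its end, in the units of the state.
- ctrl.sense(): the state, without advancing time (a new reading comes with each control period).
- ctrl.capture(name): name is "side" or "top" or "wrist"; returns a dict with "color" (400x640x3 uint8, red, green, blue), "fx", "fy", "cx", "cy" (pixels), "xyz" and "orientation" of the camera in the world; the wrist camera has in their place "hand_eye" (4x4, takes a point from camera to tool coordinates, whose origin is the TCP and whose axes are the tool frame's). Camera axes: x right, y up, looking along -z (the intrinsics and any distortion apply to the point x, -y, -z); pixel columns grow to the right and rows downward; lengths in mm; the calibration is good to about 2 mm. A picture is of the moment at which its call begins: read the wrist's pose just before it. There is no depth.
- ctrl.finish_job(): hands the job in, once; it reports no verdict.
Trained networks look in the newest picture that a camera, given by its name, has taken for a name from the list of things; names that differ only in an ending like _2 or _b are one class to them, and where a whole thing is asked for, a point or a joint stands for the part that bears it (a point fixed in the world has none). Each returns a list of dicts, best first, with "score" (0 to 1); they miss things now and then, are a little off and sometimes report something else, mostly with a low value. They report only what shows in the picture. A call takes as long as a camera call. They do not tell look-alikes from the thing itself.
- ctrl.spot_in(camera, query): "uv" ([column, row] in pixels, amid what is visible of it).
- ctrl.regions_of(camera, query): "mask" (400x640 bool, what is visible of it) and "uv" ([column, row] in pixels, amid what is visible of it).
- ctrl.place_of(camera, query): "uv" ([column, row] in pixels: a listed point, or the origin of a listed thing).
The state is a dict: "time_s": time; "joints": joint angles; "dq": joint speeds; "tau": joint torques, N m; "eef_pos": TCP position; "ee_rot": TCP orientation; "force": force on the tool from outside, world axes, zero at the start; "wrist_torque": the same for the moment, N m; "grip_width": opening from 0.0 (shut) to 1.0 (fully open).
Only numpy, scipy, OpenCV 4.12 (cv2) and the standard library are available. Lean on these libraries where they do the work, as an engineer would, in place of code of your own. Each camera call takes 0.05 s, during which the arm holds its last target.

TASK

Set the hanging grommet in the plywood earring board that lies in the small bench press: put the larger of the two loose brass rings, the same way up as it lies, over the split brass barrel that stands up out of the board and let go of it, then swing the press arm down by its handle and bring it gently to rest on the ring. Bear down until the ring clicks home flat on the board and keep pressing after the click; finish while still holding the handle down, so that the press keeps squeezing the ring. Leave the other loose things where they are.

Things in the scene. Friction and masses are not known exactly. Their poses are not given: they have to be found in the camera images.
- cap: the larger loose brass ring, upper half of a snap grommet: 38 mm across, 14 mm high, about 80 g; its 23 mm bore is narrowed by an inner lip to 18 mm, 5 mm above the underside. Origin at the centre of its underside, z up. It lies right way up on the desk; being round, its yaw does not matter
- small_cap: a smaller brass ring for another grommet size, 28 mm across, 9 mm high, 14 mm hole; not for this job, to be left alone. Origin at the centre of its underside
- barrel (a point): centre of the split barrel (lower grommet half) at the board's upper face, 19 mm above the desk; x points to the pivot, z up. Six springy brass prongs in a circle, 21 mm across their beads, rise 11 mm above the board. The ring set over it (up to 2 mm off centre is caught) stops with its lip on the beads, underside 7 mm above the board, leaning up to 20 degrees: the die levels it
- press: the grey bench press, 230 x 100 mm, fixed; origin on the desk under the barrel, x toward the pivot. The 80 x 110 x 5 mm board lies fixed on its 14 mm base. Some 12 to 35 N of the die on the ring make its lip click past the beads, then the ring drops about 5 mm onto the board by itself. At the handle: rises to 4 to 13 N, then falls to nothing for about 8 mm of travel, then rises against the board
- pivot (a point): the hinge axis of the press arm, fixed on the press 30 mm above the board's upper face and 120 mm level from the barrel. The axis is level, square to the line from pivot to barrel; the arm swings in the upright plane through both
- handle (a point): on the axis of the arm's black rubber grip, a round bar 22 mm thick along the arm; its rounded end is 31 mm beyond this point. At arm angle q it stands (212 cos q - 29 sin q) mm from the pivot, level toward the barrel, and (212 sin q + 29 cos q) mm above the pivot. Held across its sides, the bar can turn between the fingers as the arm swings
- press_arm: the steel press arm, 0.26 kg, origin on the hinge axis, with a domed die 120 mm from the hinge that comes down over the barrel. It starts thrown open, just past upright (q 1.56 to 1.76 rad), and stays there by itself; forward of upright it falls unless held. q is 0.058 where the die meets the ring resting on the beads, 0 with the ring home; the handle is then lowest
- spool: a thread spool standing on the desk, 26 mm across, 35 mm high, bystander; origin at the centre of its underside. Right of it and nearer the robot a chair stands at the desk: its back, fixed, rises 0.27 m above the desk top over x 0.08 to 0.47, y -0.64 to -0.13 m, so carry the arm over it
- bead_pot: a little closed pot of beads standing on the desk, 36 mm across, 33 mm high, bystander; origin at the centre of its underside
Mind the look-alikes: they are no part of the job. Leave any grey or turquoise look-alike of the cap alone.

How it is judged:
By the outcome, as a careful person would: the job done as asked, in the order asked, and still so for the second after the job is handed in, while the arm keeps its last pose, push and grip.
It also fails if it takes over 72 s, if anything falls off the work surface, if the arm or the gripper's body presses on something with over 40 N, if the wrist force passes 120 N, or if a joint passes its speed limit or range.

## Working session

There is one attempt and no reset: what is moved stays moved. The work goes in short steps, Python scripts to look and compute and a tool call to move; the robot and the scene stay as the last step left them, time stands still between calls to the robot, and variables do not carry over. Pictures are saved under pics/ and viewed, and the job is handed in when it is done.

Besides the shell and the picture viewer there is one more tool, called after "Emit:" as name([rows], argument=value, ...), one row to a line, values as JSON. arm_command: Moves the arm, as the interface text tells. Its arguments: {"type":"object","properties":{"plan":{"type":"array"},"squeeze":{"type":"number"}},"required":["plan"]}

```bash
ls; mkdir -p pics; python3 - <<'E'
from rig import ctrl
import cv2,json,numpy as np
s=ctrl.sense();print(s)
for c in ["side","top","wrist"]:
    d=ctrl.capture(c);cv2.imwrite(f"pics/{c}0.png",d["color"][:,:,::-1])
    print(c,{k:np.array(v).tolist() for k,v in d.items() if k!="color"})
    for q in ["cap","small_cap","barrel","press","pivot","handle","spool","bead_pot"]:
        try: print(q,[(np.round(r["uv"]).tolist(),round(r["score"],2)) for r in ctrl.place_of(c,q)])
        except Exception as e: print(q,e)
E
```

```text
pics
{'time_s': 0.0, 'joints': array([ 1.11960670e+00,  3.13443072e-01,  1.49847608e+00,  4.18802205e-05,
        1.33097831e+00, -2.23409054e-01]), 'dq': array([ 0.0006128 ,  0.00104455, -0.0007783 , -0.00017287, -0.00021747,
        0.00105172]), 'tau': array([-1.34007227e-03, -4.12268722e+01, -2.59737951e+01, -2.22047611e-04,
        4.20675759e-03,  1.94510955e-05]), 'eef_pos': array([118.44134796, 511.19397199, 230.72393748]), 'ee_rot': array([ 0.70235901,  0.07993153,  0.70269149, -0.08079266]), 'force': array([-1.11313627,  0.22489561, -0.42831419]), 'wrist_torque': array([0.03778433, 0.00382744, 0.00193576]), 'grip_width': 1.001920726860515}
side {'fx': 413.0974544178685, 'fy': 413.0974544178685, 'cx': 315.8126196453747, 'cy': 194.0941105265828, 'xyz': [198.75660771524343, -667.6085945169017, 456.71573797063206], 'orientation': [0.8115622631315974, 0.5195561445822405, -0.1412557078466232, -0.2268808733417321]}
cap [([331.0, 282.0], 0.83), ([275.0, 244.0], 0.79), ([406.0, 294.0], 0.69), ([332.0, 255.0], 0.57), ([294.0, 263.0], 0.56)]
small_cap [([392.0, 269.0], 0.55)]
barrel [
[... 566 characters left out ...]
, ([372.0, 225.0], 0.34)]
barrel [([264.0, 198.0], 0.73)]
press [([266.0, 199.0], 0.62)]
pivot [([215.0, 194.0], 0.72)]
handle [([170.0, 179.0], 0.76)]
spool [([411.0, 191.0], 0.48)]
bead_pot [([334.0, 154.0], 0.64)]
wrist {'fx': 282.2073086247171, 'fy': 282.2073086247171, 'cx': 321.15412994395, 'cy': 199.05217832377343, 'hand_eye': [[-0.0013592316539273622, 0.3197110530150554, -0.9475141133879292, -141.4913498167457], [0.999999074339515, 0.0004930429497260379, -0.0012681595958557383, -0.6527417514716749], [6.17205135897546e-05, -0.9475149600342214, -0.31971142723075135, -82.42771950027583], [0.0, 0.0, 0.0, 1.0]]}
cap []
small_cap []
barrel []
press []
pivot []
handle []
spool []
bead_pot []
```

View pics/side0.png

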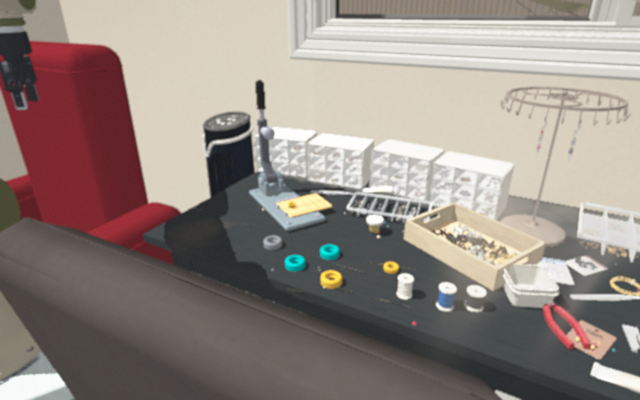

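View pics/top0.png

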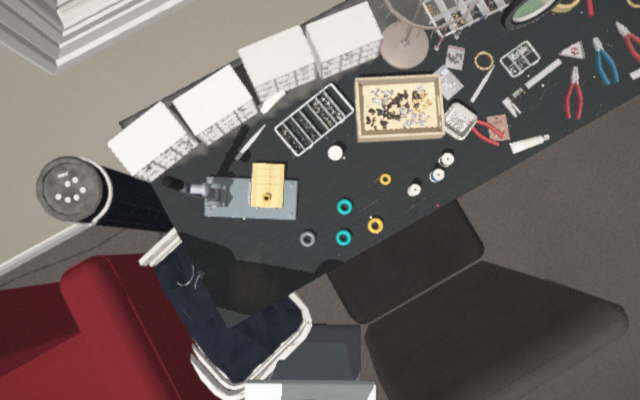

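```bash
python3 - <<'E'
import cv2,numpy as np
a=cv2.imread("pics/side0.png")[200:320,240:440];b=cv2.imread("pics/top0.png")[140:260,290:430]
cv2.imwrite("pics/crop0.png",np.vstack([cv2.resize(a,(560,300),interpolation=2),cv2.resize(b,(350,300),interpolation=2).copy() if 0 else cv2.copyMakeBorder(cv2.resize(b,(350,300),interpolation=2),0,0,0,210,0)]))
E
```

```text
(no output)
```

View pics/crop0.png

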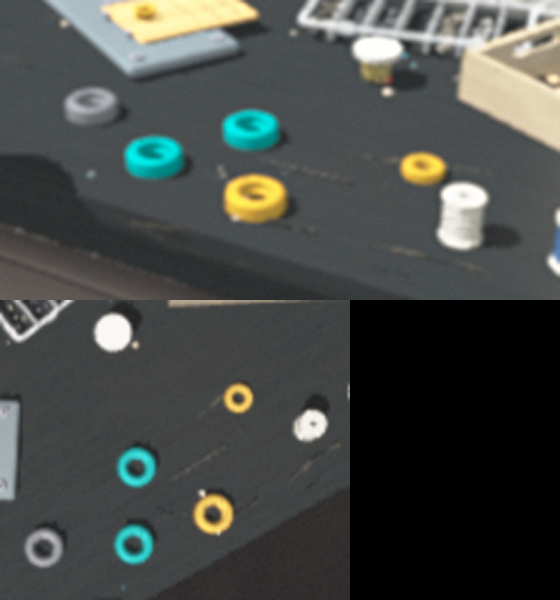

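The loose rings in the top view: grey (307,239), turquoise (344,207) and (344,238), small brass (385,180), and large brass (375,226), which is (331,280) in the side view. The large brass ring is the cap. Next I'll locate everything.

```bash
cat > h.py <<'E'
import numpy as np,cv2
from scipy.spatial.transform import Rotation as R
from rig import ctrl
def Rq(q): return R.from_quat([q[1],q[2],q[3],q[0]]).as_matrix()
def cam(d,s=None):
    if "hand_eye" in d:
        H=np.array(d["hand_eye"]);Rt=Rq(s["ee_rot"]);return Rt@H[:3,:3],Rt@H[:3,3]+s["eef_pos"]
    return Rq(d["orientation"]),np.array(d["xyz"])
def ray(d,uv,s=None):
    M,p=cam(d,s);v=np.array([(uv[0]-d["cx"])/d["fx"],-(uv[1]-d["cy"])/d["fy"],-1]);return p,M@v
def atz(d,uv,z,s=None):
    p,v=ray(d,uv,s);return p+v*(z-p[2])/v[2]
def proj(d,P,s=None):
    M,p=cam(d,s);c=M.T@(np.array(P)-p);return np.array([d["cx"]+d["fx"]*c[0]/-c[2],d["cy"]-d["fy"]*c[1]/-c[2]])
def tri(rs):
    A=0;b=0
    for p,v in rs:
        v=v/np.linalg.norm(v);Q=np.eye(3)-np.outer(v,v);A=A+Q;b=b+Q@p
    x=np.linalg.solve(A,b);return x,[float(np.linalg.norm((np.eye(3)-np.outer(v,v)/(v@v))@(x-p))) for p,v in rs]
E
python3 - <<'E'
from h import *
np.set_printoptions(precision=1,suppress=True)
t=ctrl.capture("top");s=ctrl.capture("side")
for q in ["cap","small_cap","barrel","press","pivot","handle","spool","bead_pot"]:
    T=[r["uv"] for r in ctrl.place_of("top",q) if r["score"]>.4]; S=[r["uv"] for r in ctrl.place_of("side",q) if r["score"]>.4]
    z={"barrel":19,"pivot":49,"handle":270}.get(q,0)
    print(q,"top@z",[atz(t,u,z) for u in T],"side@z",[atz(s,u,z) for u in S])
    if len(T)==len(S)==1: print("  tri",tri([ray(t,T[0]),ray(s,S[0])]))
print("cap masks")
for c,d in (("top",t),("side",s)):
    for r in ctrl.regions_of(c,"cap"): print(c,np.array(r["uv"]),r["score"],r["mask"].sum(),atz(d,r["uv"],8))
# colour segmentation of large brass
for c,d,box in (("top",t,(360,210,392,242)),("side",s,(310,262,350,300))):
    x0,y0,x1,y1=box;h=cv2.cvtColor(d["color"],cv2.COLOR_RGB2HSV)[y0:y1,x0:x1]
    m=((h[...,0]>12)&(h[...,0]<32)&(h[...,1]>110)&(h[...,2]>90)).astype(np.uint8)
    n,l,st,ce=cv2.connectedComponentsWithStats(m);k=1+st[1:,4].argmax();ys,xs=np.nonzero(l==k)
    u=((xs.min()+xs.max())/2+x0,(ys.min()+ys.max())/2+y0);print(c,u,st[k],atz(d,u,12 if c=="top" else 7))
E
```

```text
cap top@z [array([ 528.5, -154.4,    0. ]), array([495.8, -77.9,   0. ]), array([491.7,  17.2,   0. ]), array([573.7, -82.6,   0. ])] side@z [array([581., -87.,   0.]), array([ 529.9, -167.1,    0. ]), array([504. , -65.6,   0. ]), array([502.9,  11.7,   0. ])]
small_cap top@z [array([ 648.4, -187.5,    0. ]), array([612.1, 249.3,   0. ])] side@z [array([ 655.9, -180.7,    0. ])]
barrel top@z [array([601.7, 110.3,  19. ])] side@z [array([597.3, 106.9,  19. ])]
  tri (array([600.9, 111.1,  16.4]), [1.2324435423419249, 1.2324435423423024])
press top@z [array([603.1, 117.9,   0. ])] side@z [array([592.2, 114.6,   0. ])]
  tri (array([599.7, 120.2,  -4.2]), [4.227910164407029, 4.227910164406974])
pivot top@z [array([601.9, 236.1,  49. ])] side@z [array([611.3, 244.8,  49. ])]
  tri (array([603.6, 233.7,  54.4]), [2.4806490362964406, 2.4806490362964095])
handle top@z [array([603.6, 271.7, 270. ])] side@z [array([583.2, 230.7, 270. ])]
  tri (array([603.7, 275.4, 260.6]), [1.224564279211456, 1.2245642792113829])
spool top@z [array([ 621.9, -249.6,    0. ])] side@z [array([612.5, 143.8,   0. ]), array([ 617.7, -251.4,    0. ])]
bead_pot top@z [array([715.1, -55.3,   0. ])] side@z [array([711.5, -62.4,   0. ])]
  tri (array([716.5, -55.7,  -4.9]), [0.511784111142399, 0.5117841111424135])
cap masks
top [342.3 202. ] 0.66 140 [590.6 -74.6   8. ]
top [341.9 236.6] 0.65 154 [504.1 -74.    8. ]
top [308.6 235.5] 0.49 167 [506.1   8.9   8. ]
top [387.5 177.6] 0.23 54 [ 653.4 -188.4    8. ]
side [293.1 262.4] 0.79 269 [499.  -78.3   8. ]
side [330.2 277.9] 0.71 321 [ 532.7 -156.3    8. ]
side [330.1 253.5] 0.67 265 [575.7 -89.3   8. ]
side [272.3 242.7] 0.66 216 [496.    7.2   8. ]
top (np.float64(375.0), np.float64(225.0)) [  7   7  17  17 171] [ 533.6 -156.    12. ]
side (np.float64(331.0), np.float64(279.0)) [ 10   8  23  19 359] [ 532.9 -158.7    7. ]
```

```bash
python3 - <<'E'
from h import *
np.set_printoptions(precision=3,suppress=True)
s=ctrl.sense();print(s["time_s"],s["eef_pos"],Rq(s["ee_rot"]),sep="\n")
E
```

```text
2.35
[118.564 511.447 231.304]
[[-0.     0.226  0.974]
 [-0.     0.974 -0.226]
 [-1.    -0.    -0.   ]]
```

```bash
python3 - <<'E'
import cv2
a=cv2.imread("pics/top0.png")[140:260,150:330]
cv2.imwrite("pics/crop1.png",cv2.resize(a,(780,520),interpolation=2))
E
```

```text
(no output)
```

View pics/crop1.png

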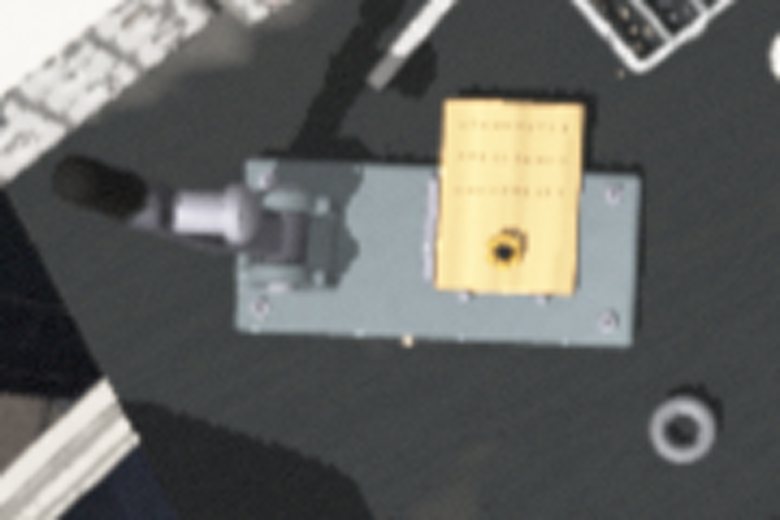

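Emit:
arm_command([
  [-0.045, 0, 0, 0, 1],
  [-0.045, 0, 0, 0, 1],
  [0, -0.0314, 0.0322, 0, 1],
  [0, -0.0314, 0.0322, 0, 1],
  [0, -0.0314, 0.0322, 0, 1],
  [0, -0.0314, 0.0322, 0, 1],
  [0, -0.0314, 0.0322, 0, 1],
  [0, -0.0314, 0.0322, 0, 1],
  [0, -0.0314, 0.0322, 0, 1],
  [0, -0.0314, 0.0322, 0, 1],
  [0, -0.0314, 0.0322, 0, 1],
  [0, -0.0314, 0.0322, 0, 1],
])

```text
time_s: 3.85
eef_pos: [361.9, 131.5, 321.5]
ee_rot: [0.703, 0.08, 0.702, -0.08]
force: [0.8, 0.3, -0.7]
grip_width: 1.002
```

Emit:
arm_command([
  [0, -0.0299, 0.0304, 0, 1],
  [0, -0.0299, 0.0304, 0, 1],
  [0, -0.0299, 0.0304, 0, 1],
  [0, -0.0299, 0.0304, 0, 1],
  [0, -0.0299, 0.0304, 0, 1],
  [0, -0.0299, 0.0304, 0, 1],
  [0, -0.0299, 0.0304, 0, 1],
  [0, -0.0299, 0.0304, 0, 1],
  [0.04, 0, 0, 0, 0.8],
  [0.04, 0, 0, 0, 0.7],
  [0.04, 0, 0, 0, 0.7],
  [0, 0, 0, 0, 0.7],
])

```text
time_s: 5.35
eef_pos: [543.2, -154.6, 199.1]
ee_rot: [0.701, 0.081, 0.704, -0.08]
force: [0.7, 0.2, 0.0]
grip_width: 0.699
```

```bash
cat > w.py <<'E'
import sys
from h import *
np.set_printoptions(precision=1,suppress=True)
s=ctrl.sense();d=ctrl.capture("wrist");n=sys.argv[1]
print(s["time_s"],s["eef_pos"],s["force"],s["grip_width"])
cv2.imwrite(f"pics/{n}.png",d["color"][:,:,::-1])
np.savez(f"pics/{n}.npz",s=np.array([s],dtype=object),d=np.array([d],dtype=object))
for a in sys.argv[2:]:
    q,z=a.split(":")
    for r in ctrl.place_of("wrist",q): print(q,np.array(r["uv"]),round(r["score"],2),atz(d,r["uv"],float(z),s))
E
python3 w.py w1 cap:0 small_cap:0
```

```text
5.35 [ 543.2 -154.6  199.1] [0.7 0.2 0. ] 0.6987113135121978
cap [455.1 105.1] 0.96 [498.   13.8   0. ]
cap [378.  128.8] 0.6 [504.1 -76.8   0. ]
cap [384.4 190.8] 0.58 [581.2 -81.4   0. ]
cap [317. 167.] 0.55 [ 532.3 -157.2    0. ]
small_cap [318.4 253. ] 0.78 [ 648.2 -182.7    0. ]
```

View pics/w1.png

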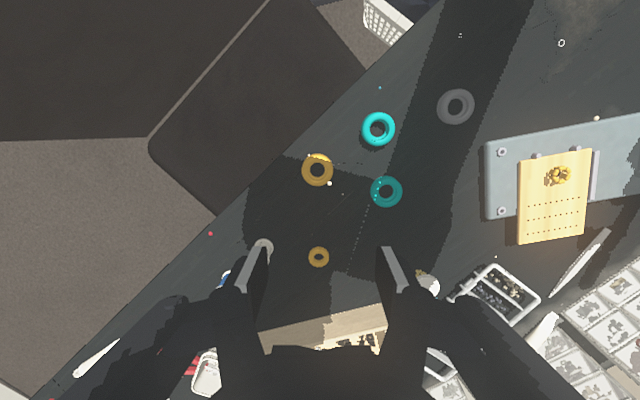

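Wrist view: large brass ring at (317,170), turquoise at (378,128) and (386,191), grey at (456,106), small brass at (318,257), and the barrel on the board at (557,174). I'll measure the ring and barrel more exactly.

```bash
cat > ring.py <<'E'
import sys
from h import *
np.set_printoptions(precision=1,suppress=True)
n=sys.argv[1];f=np.load(f"pics/{n}.npz",allow_pickle=True);s=f["s"][0];d=f["d"][0]
x0,y0,x1,y1=map(int,sys.argv[2:6]);z=float(sys.argv[6])
h=cv2.cvtColor(d["color"],cv2.COLOR_RGB2HSV)[y0:y1,x0:x1]
m=((h[...,0]>12)&(h[...,0]<32)&(h[...,1]>110)&(h[...,2]>40)).astype(np.uint8)
n_,l,st,ce=cv2.connectedComponentsWithStats(m);k=1+st[1:,4].argmax()
c=max(cv2.findContours((l==k).astype(np.uint8),0,1)[0],key=len);e=cv2.fitEllipse(cv2.convexHull(c))
u=np.array(e[0])+[x0,y0];print(u,e[1],st[k],atz(d,u,z,s))
E
python3 ring.py w1 295 145 340 195 9
python3 - <<'E'
import cv2;a=cv2.imread("pics/w1.png");b=cv2.hconcat([cv2.resize(a[130:210,280:360],(400,400),interpolation=2),cv2.resize(a[140:220,510:590],(400,400),interpolation=2)]);cv2.imwrite("pics/c2.png",b)
E
```

```text
[316.9 169.5] (31.68269157409668, 32.53288269042969) [  6   9  32  32 651] [ 533.4 -157.5    9. ]
```

View pics/c2.png

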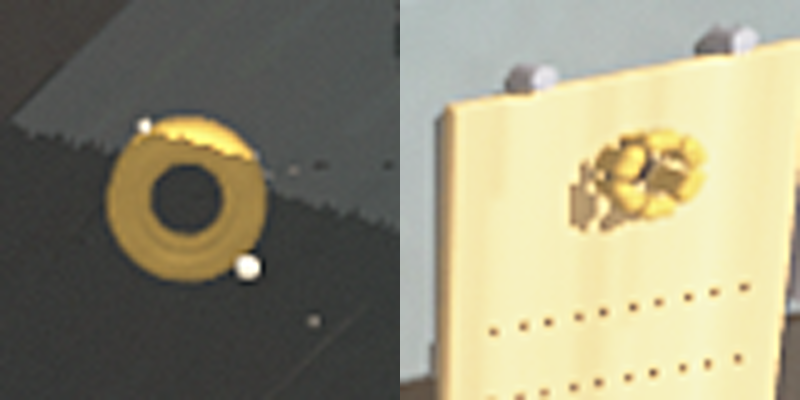

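Emit:
arm_command([
  [0.03, -0.002, -0.005, 0, 0.7],
  [0.04, -0.0025, -0.0047, 0, 0.7],
  [0.04, 0, 0, 0, 0.7],
  [0.03, 0, 0, 0, 0.7],
  [0, 0, 0, 0, 0.7],
  [0, 0, 0, 0, 0.7],
])

```text
time_s: 6.25
eef_pos: [535.0, -157.9, 63.5]
ee_rot: [0.704, 0.08, 0.701, -0.081]
force: [-0.4, -0.9, 0.7]
grip_width: 0.702
```

```bash
python3 w.py w2 cap:0; python3 ring.py w2 260 60 380 200 9
```

```text
6.25 [ 535.  -157.9   63.5] [-0.4 -0.9  0.7] 0.7019687448212039
cap [426.2 245. ] 0.79 [579.8 -81.2   0. ]
cap [543.6 115.5] 0.74 [497.3   9.4   0. ]
cap [418.9 149.2] 0.67 [501.  -77.9   0. ]
cap [322.6 212.5] 0.62 [ 533.2 -156.8    0. ]
[321.2 213. ] (44.95981216430664, 47.33399200439453) [ 43 131  38   9 160] [ 529.8 -157.1    9. ]
```

View pics/w2.png

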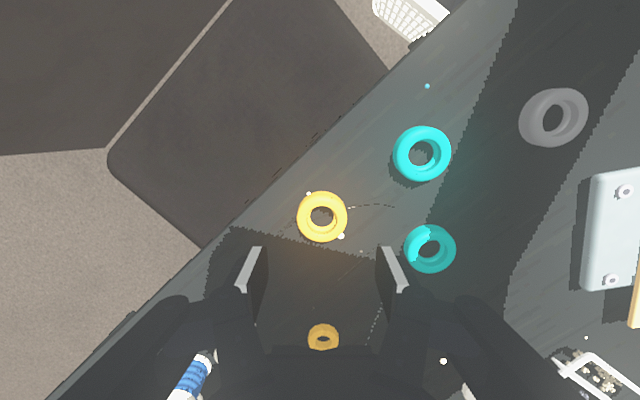

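Emit:
arm_command([
  [0.02, 0, -0.0016, 0, 0.7],
  [0.02, 0, 0, 0, 0.7],
  [0.01, 0, 0, 0, 0.7],
  [0.006, 0, 0, 0, 0.7],
  [0.003, 0, 0, 0, 0.7],
  [0, 0, 0, 0, 0.7],
])

```text
time_s: 7.1
eef_pos: [532.4, -157.0, 2.6]
ee_rot: [0.703, 0.08, 0.702, -0.08]
force: [-1.7, 0.0, -0.5]
grip_width: 0.698
```

```bash
python3 w.py w3
```

```text
7.1 [ 532.4 -157.     2.6] [-1.7  0.  -0.5] 0.6975206957002217
```

View pics/w3.png

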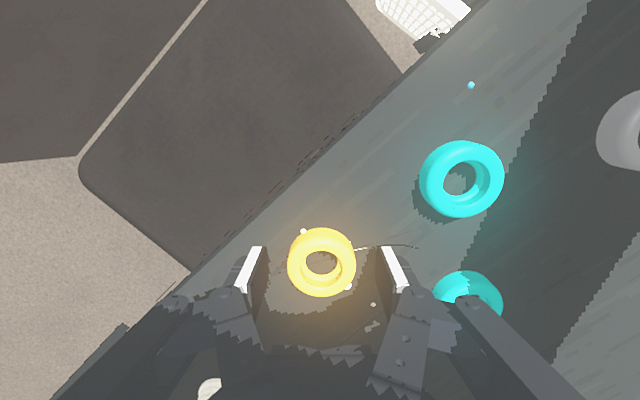

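Emit:
arm_command([
  [0.003, 0, 0.0005, 0, 0.7],
  [0, 0, 0, 0, 0.3],
  [0, 0, 0, 0, 0.3],
  [0, 0, 0, 0, 0.3],
  [0, 0, 0, 0, 0.3],
  [0, 0, 0, 0, 0.3],
], squeeze=40)

```text
time_s: 7.9
eef_pos: [532.8, -157.1, -0.5]
ee_rot: [0.703, 0.08, 0.702, -0.08]
force: [-0.8, 0.3, 4.4]
grip_width: 0.434
```

```bash
python3 w.py w4
```

```text
7.9 [ 532.8 -157.1   -0.5] [-0.8  0.3  4.4] 0.43422935068773766
```

View pics/w4.png

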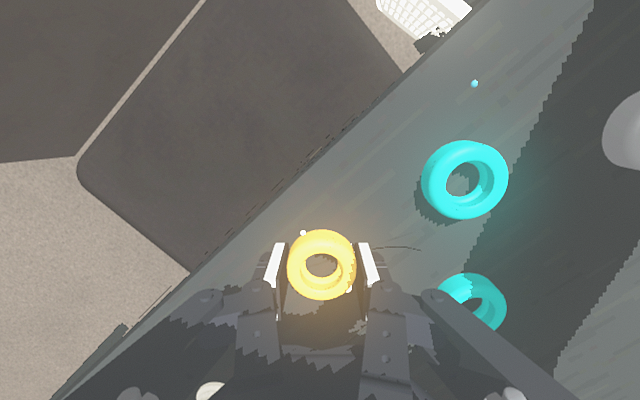

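Emit:
arm_command([
  [-0.01, 0, 0, 0, 0.3],
  [-0.04, 0, 0, 0, 0.3],
  [-0.05, 0, 0, 0, 0.3],
  [-0.05, 0, 0, 0, 0.3],
  [0, 0.0447, -0.004, 0, 0.3],
  [0, 0.0447, -0.004, 0, 0.3],
  [0, 0.0447, -0.004, 0, 0.3],
  [0, 0.0447, -0.004, 0, 0.3],
  [0, 0.0447, -0.004, 0, 0.3],
  [0, 0.0447, -0.004, 0, 0.3],
  [0, 0, 0, 0, 0.3],
  [0, 0, 0, 0, 0.3],
])

```text
time_s: 9.45
eef_pos: [569.7, 109.2, 149.3]
ee_rot: [0.702, 0.08, 0.703, -0.08]
force: [0.3, -0.7, -0.5]
grip_width: 0.43
```

```bash
python3 w.py w5 barrel:19 pivot:49 press:0 cap:140
```

```text
9.45 [569.7 109.2 149.3] [ 0.3 -0.7 -0.5] 0.4304251716600166
barrel [331.8 213.3] 0.96 [596.3 114.   19. ]
pivot [463.9 206.3] 0.64 [605.  234.4  49. ]
press [331.4 206.7] 0.69 [596.  114.3   0. ]
cap [213.8 139.8] 0.84 [494.   68.3 140. ]
cap [158.8 231.7] 0.66 [537.   18.6 140. ]
cap [320.  257.6] 0.6 [575.2 106.8 140. ]
cap [136.6 164.4] 0.56 [497.   23.1 140. ]
```

View pics/w5.png

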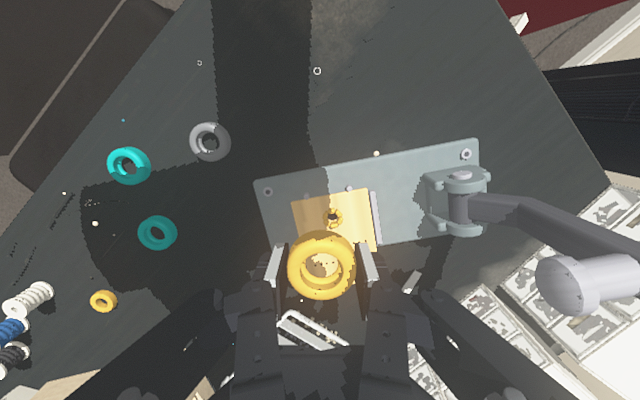

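```bash
python3 ring.py w5 280 225 365 305 157;python3 ring.py w5 320 195 350 231 28; python3 - <<'E'
import cv2
a=cv2.imread("pics/w5.png")[180:310,280:400];b=cv2.imread("pics/top0.png")[180:220,240:290];
c=cv2.imread("pics/side0.png")[185:225,265:340]
cv2.imwrite("pics/c5.png",cv2.hconcat([cv2.resize(a,(480,520),interpolation=2),cv2.vconcat([cv2.resize(b,(300,260),interpolation=2),cv2.resize(c,(300,260),interpolation=2)])]))
E
```

```text
[321.  264.9] (70.69061279296875, 71.37247467041016) [   6    4   71   71 3327] [570.  108.6 157. ]
[332.1 217.8] (19.553926467895508, 20.3679141998291) [  2  13  21  21 242] [597.5 113.7  28. ]
```

View pics/c5.png

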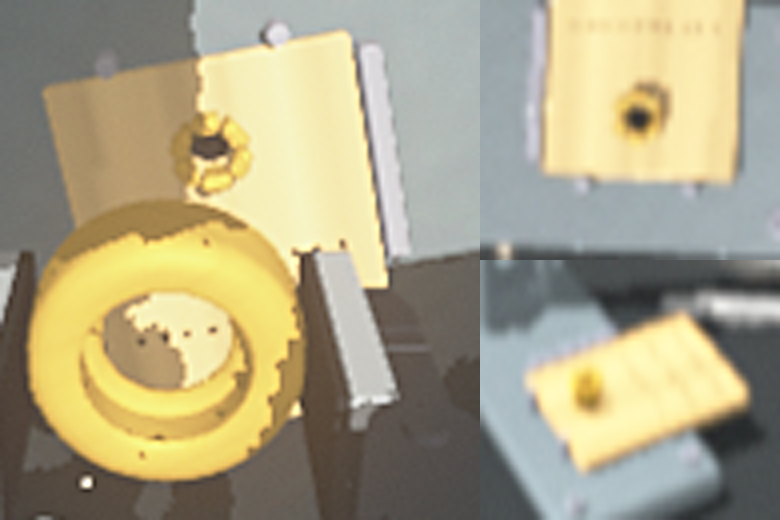

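```bash
python3 - <<'E'
from h import *
np.set_printoptions(precision=1,suppress=True)
t=ctrl.capture("top");s=ctrl.capture("side")
cv2.imwrite("pics/t6.png",cv2.resize(t["color"][160:240,190:320,::-1],(780,480),interpolation=2))
print(atz(t,(266.7,197.7),28),atz(s,(292,204.7),25),tri([ray(t,(266.7,197.7)),ray(s,(292,204.7))]))
for u in [(207,176.9),(297.7,180.4),(204.2,216.2),(296.1,219.6)]: print(atz(t,u,14))
# wrist base corners
f=np.load("pics/w5.npz",allow_pickle=True);S=f["s"][0];d=f["d"][0]
for u in [(254,182),(478,139)]: print("w",atz(d,u,14,S))
E
```

```text
[597.8 112.8  28. ] [598.1 111.5  25. ] (array([598.5, 113.1,  24.2]), [0.3808785364076011, 0.3808785364075741])
[650.3 265.6  14. ]
[643.5  37.7  14. ]
[551.5 269.1  14. ]
[545.1  40.3  14. ]
w [547.1  44.2  14. ]
w [554.9 267.9  14. ]
```

Emit:
arm_command([
  [0.03, -0.004, -0.006, 0, 0.3],
  [0.03, -0.004, -0.006, 0, 0.3],
  [0.02, 0, 0, 0, 0.3],
  [0, 0, 0, 0, 0.3],
  [0, 0, 0, 0, 0.3],
])

```text
time_s: 10.42
eef_pos: [557.0, 104.5, 70.3]
ee_rot: [0.703, 0.08, 0.702, -0.08]
force: [-0.4, 0.1, -1.4]
grip_width: 0.432
```

```bash
python3 w.py w6 barrel:19 pivot:49
```

```text
10.425 [557.  104.5  70.3] [-0.4  0.1 -1.4] 0.4316420800220214
barrel [343. 260.] 0.96 [592.7 113.2  19. ]
pivot [527.4 264.3] 0.7 [605.4 232.8  49. ]
```

View pics/w6.png

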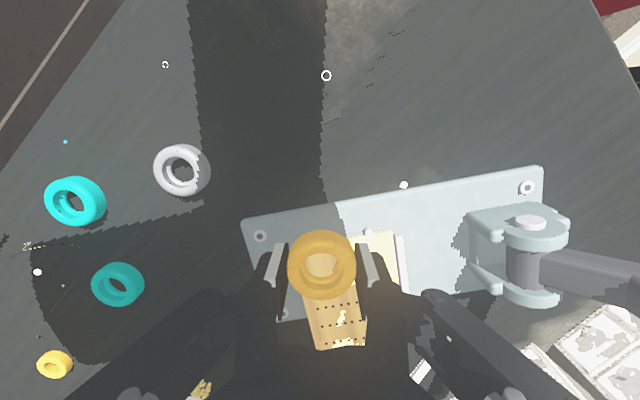

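Emit:
arm_command([
  [0, 0.0105, 0.037, 0, 0.3],
  [0, 0.0105, 0.037, 0, 0.3],
  [0, 0, 0, 0, 0.3],
  [0, 0, 0, 0, 0.3],
  [0, 0, 0, 0, 0.3],
])

```text
time_s: 11.2
eef_pos: [632.7, 108.4, 69.6]
ee_rot: [0.702, 0.08, 0.703, -0.08]
force: [-0.2, 0.1, -1.1]
grip_width: 0.433
```

```bash
python3 w.py w7 barrel:19 pivot:49;  python3 ring.py w7 280 225 365 305 77; python3 - <<'E'
import cv2
a=cv2.imread("pics/w7.png")[100:320,230:450];cv2.imwrite("pics/c7.png",cv2.resize(a,(600,600),interpolation=2))
E
```

```text
11.2 [632.7 108.4  69.6] [-0.2  0.1 -1.1] 0.43314827800132616
barrel [318.8 174.3] 0.92 [597.3 114.5  19. ]
pivot [522.8 148.5] 0.7 [601.9 233.5  49. ]
[321.1 264.7] (70.5863265991211, 71.2130126953125) [   7    4   70   71 3340] [633.1 107.8  77. ]
```

View pics/c7.png

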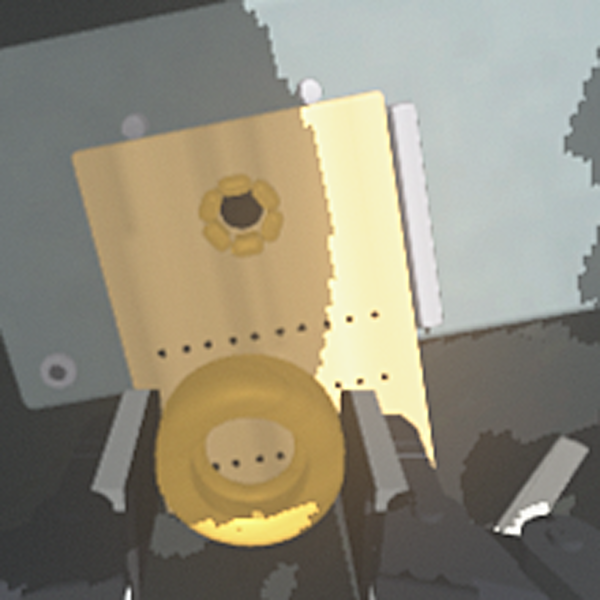

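```bash
python3 - <<'E'
from h import *
np.set_printoptions(precision=1,suppress=True)
f=np.load("pics/w7.npz",allow_pickle=True);S=f["s"][0];d=f["d"][0]
print(atz(d,(318.6,179),26,S),atz(d,(318.5,177),30,S),ctrl.sense()["eef_pos"])
t=ctrl.capture("top"); print([ (atz(t,r["uv"],19)) for r in ctrl.place_of("top","barrel")])
E
```

```text
[598.8 114.   26. ] [596.4 114.6  30. ] [632.9 108.3  69.6]
[array([592.9, 115.8,  19. ])]
```

Emit:
arm_command([
  [0, -0.0012, -0.018, 0, 0.3],
  [0, -0.0013, -0.0175, 0, 0.3],
  [0.02, 0, 0, 0, 0.3],
  [0.01, 0, 0, 0, 0.3],
  [0.006, 0, 0, 0, 0.3],
  [0, 0, 0, 0, 0.3],
  [0, 0, 0, 0, 0.3],
])

```text
time_s: 12.32
eef_pos: [598.4, 113.9, 33.8]
ee_rot: [0.703, 0.08, 0.702, -0.08]
force: [-0.0, -0.3, -0.8]
grip_width: 0.431
```

```bash
python3 w.py w8;python3 ring.py w8 280 225 365 305 41; python3 - <<'E'
import cv2
a=cv2.imread("pics/w8.png")[170:310,230:430];cv2.imwrite("pics/c8.png",cv2.resize(a,(800,560),interpolation=2))
from h import *
s=ctrl.capture("side")["color"][160:240,240:340,::-1];cv2.imwrite("pics/c8s.png",cv2.resize(s,(700,560),interpolation=2))
E
```

```text
12.325 [598.4 113.9  33.8] [-0.  -0.3 -0.8] 0.4312103096785726
[321.2 264.8] (70.70755767822266, 71.23094940185547) [   7    5   70   71 3614] [599.  113.2  41. ]
```

View pics/c8.png

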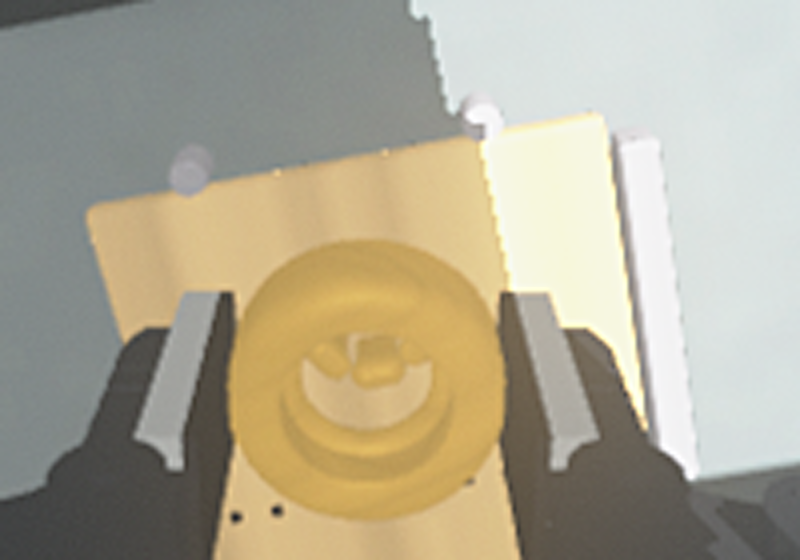

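View pics/c8s.png

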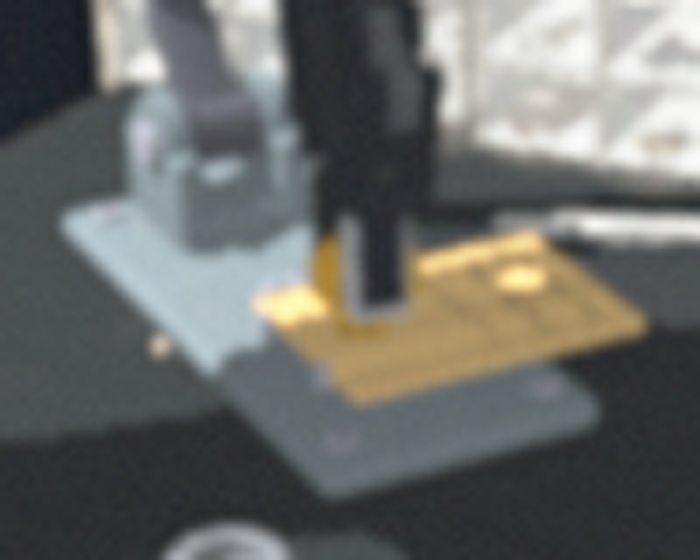

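```bash
python3 - <<'E'
from h import *
np.set_printoptions(precision=1,suppress=True)
f=np.load("pics/w8.npz",allow_pickle=True);S=f["s"][0];d=f["d"][0]
print(atz(d,(324.2,261.7),28,S),atz(d,(322.1,248),28,S))
f=np.load("pics/w7.npz",allow_pickle=True);S7=f["s"][0];d7=f["d"][0]
u=np.array([246,245])*220/600+[230,100];P=atz(d7,u,28,S7);print(P,proj(d,P,S), atz(d7,(318.6,179),28,S7))
E
```

```text
[605.2 113.7  28. ] [596.  114.5  28. ]
[605.9 113.5  28. ] [324.2 262.7] [598.3 114.2  28. ]
```

Emit:
arm_command([
  [0.003, 0.0003, -0.0005, 0, 0.3],
  [0.003, 0, 0, 0, 0.3],
  [0.001, 0, 0, 0, 0.3],
  [0.001, 0, 0, 0, 0.3],
  [0, 0, 0, 0, 0.3],
])

```text
time_s: 13.05
eef_pos: [597.7, 114.3, 25.5]
ee_rot: [0.703, 0.08, 0.703, -0.08]
force: [-2.0, -0.6, 0.2]
grip_width: 0.432
```

```bash
python3 w.py w9; python3 - <<'E'
import cv2
a=cv2.imread("pics/w9.png")[170:310,230:430];cv2.imwrite("pics/c9.png",cv2.resize(a,(800,560),interpolation=2))
E
```

```text
13.05 [597.7 114.3  25.5] [-2.  -0.6  0.2] 0.43172862746010954
```

View pics/c9.png

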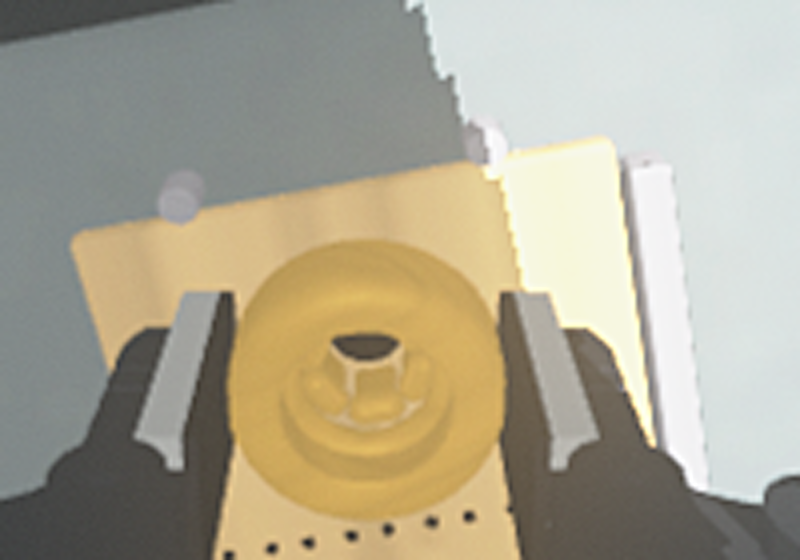

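Emit:
arm_command([
  [0.0007, 0, 0, 0, 0.3],
  [0, 0, 0, 0, 0.3],
  [0, 0, 0, 0, 0.5],
  [0, 0, 0, 0, 0.6],
  [0, 0, 0, 0, 0.7],
  [0, 0, 0, 0, 0.7],
  [0, 0, 0, 0, 0.7],
])

```text
time_s: 13.98
eef_pos: [597.7, 114.3, 24.6]
ee_rot: [0.703, 0.08, 0.703, -0.08]
force: [0.7, 0.1, -0.9]
grip_width: 0.697
```

```bash
python3 w.py w10; python3 - <<'E'
import cv2
a=cv2.imread("pics/w10.png")[170:310,230:430];cv2.imwrite("pics/c10.png",cv2.resize(a,(800,560),interpolation=2))
E
```

```text
13.975 [597.7 114.3  24.6] [ 0.7  0.1 -0.9] 0.6967600349993757
```

View pics/c10.png

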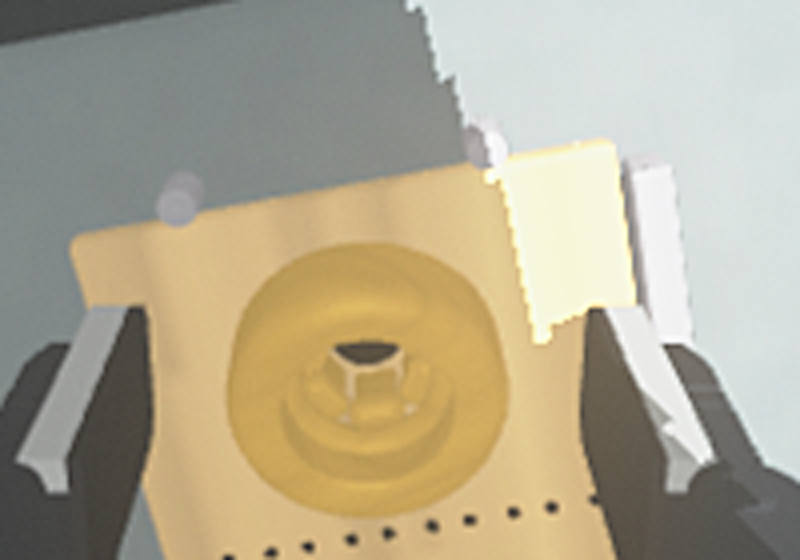

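Emit:
arm_command([
  [-0.01, 0, 0, 0, 0.7],
  [-0.03, 0, 0, 0, 0.7],
  [-0.05, 0, 0, 0, 0.7],
  [-0.05, 0, 0, 0, 0.7],
  [-0.05, 0, 0, 0, 0.7],
  [-0.05, 0, 0, 0, 0.8],
  [-0.05, 0, 0, 0, 0.8],
  [-0.03, 0, 0, 0, 0.8],
  [0, 0, 0, 0, 0.8],
])

```text
time_s: 15.15
eef_pos: [597.9, 114.3, 347.5]
ee_rot: [0.704, 0.081, 0.701, -0.08]
force: [-0.5, -0.4, -0.7]
grip_width: 0.803
```

```bash
python3 w.py w11 handle:260 pivot:49 barrel:19; python3 - <<'E'
from h import *
print(ctrl.sense()["joints"])
t=ctrl.capture("top");s=ctrl.capture("side")
for q in ("handle","pivot"):
    a=ctrl.place_of("top",q);b=ctrl.place_of("side",q);print(q,[(r["uv"],r["score"]) for r in a],[(r["uv"],r["score"]) for r in b])
    if a and b: print(tri([ray(t,a[0]["uv"]),ray(s,b[0]["uv"])]))
E
```

```text
15.15 [597.9 114.3 347.5] [-0.5 -0.4 -0.7] 0.8028900207512558
handle [503.9 171.3] 0.59 [603.9 268.3 260. ]
pivot [393.4 147.7] 0.77 [607.3 227.5  49. ]
barrel [323.2 152.3] 0.73 [594.6 119.   19. ]
barrel [395.4 148.5] 0.62 [615.5 237.   19. ]
[-3.38728301e-03  4.68466378e-01  9.90213052e-01 -1.21670203e-05
  1.68527952e+00 -1.34634618e+00]
handle [] [([259.8, 94.9], 0.75)]
pivot [([215.2, 195.2], 0.83)] [([269.5, 174.2], 0.73)]
(array([599.14309911, 232.40691811,  60.6787734 ]), [0.3669875720100811, 0.3669875720102853])
```

View pics/w11.png

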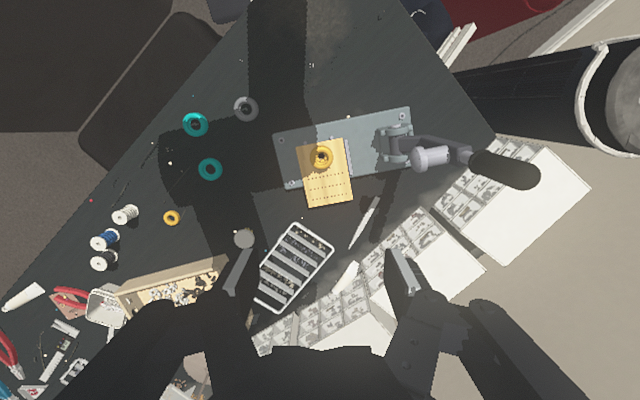

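Emit:
arm_command([
  [0, 0, 0, 0.1715, 0.7],
  [0, 0, 0, 0.1715, 0.7],
  [0, 0, 0, 0.1715, 0.7],
  [0, 0, 0, 0.1715, 0.7],
  [0, 0, 0, 0.1715, 0.7],
  [0, 0, 0, 0.1715, 0.7],
  [0, 0, 0, 0.1715, 0.7],
  [0, 0, 0, 0.1715, 0.7],
  [0, 0, -0.04, 0, 0.7],
  [0, 0, -0.04, 0, 0.7],
  [0, 0, -0.03, 0, 0.7],
  [0, 0, 0, 0, 0.7],
])

```text
time_s: 17.15
eef_pos: [600.6, 226.0, 344.1]
ee_rot: [-0.493, -0.506, -0.494, 0.507]
force: [0.7, -1.1, 0.2]
grip_width: 0.704
```

```bash
python3 w.py w12 handle:260 pivot:49 barrel:19; python3 -c "
from h import *
s=ctrl.sense();print(s['joints'],Rq(s['ee_rot']))"
```

```text
17.15 [600.6 226.  344.1] [ 0.7 -1.1  0.2] 0.7038089334137726
handle [321.9 152.8] 0.79 [602.1 270.8 260. ]
pivot [320.7 152.9] 0.63 [599.8 236.3  49. ]
pivot [351.8 340.9] 0.46 [ 650.9 -134.3   49. ]
barrel [321.8 215. ] 0.69 [598.6 121.   19. ]
barrel [350.7 340.6] 0.15 [ 651.9 -163.8   19. ]
[ 1.73348632e-01  5.56800787e-01  8.50924062e-01 -2.09602804e-04
  1.73388894e+00  2.03466216e-01] [[ 1.48482204e-05  9.99545474e-01 -3.01470480e-02]
 [-2.07368182e-04 -3.01470443e-02 -9.99545453e-01]
 [-9.99999978e-01  2.10930097e-05  2.06826298e-04]]
```

View pics/w12.png

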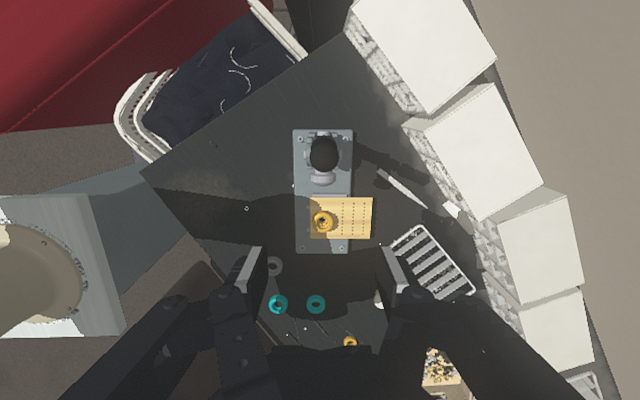

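Emit:
arm_command([
  [0, 0.0005, -0.0225, 0, 0.7],
  [0, 0, -0.0225, 0, 0.7],
  [0, 0, 0, 0, 0.7],
  [0.02, 0, 0, 0, 0.7],
  [0.02, 0, 0, 0, 0.7],
  [0, 0, 0, 0, 0.7],
])

```text
time_s: 18.1
eef_pos: [602.5, 267.8, 303.5]
ee_rot: [-0.492, -0.507, -0.493, 0.508]
force: [0.4, -0.4, 1.9]
grip_width: 0.7
```

```bash
python3 w.py w13 handle:260; python3 - <<'E'
from h import *
s=ctrl.capture("side")["color"][40:200,200:340,::-1];cv2.imwrite("pics/c13s.png",cv2.resize(s,(525,600),interpolation=2))
E
```

```text
18.1 [602.5 267.8 303.5] [ 0.4 -0.4  1.9] 0.7002421216411269
handle [325.2 222.9] 0.8 [605.1 269.3 260. ]
```

View pics/w13.png

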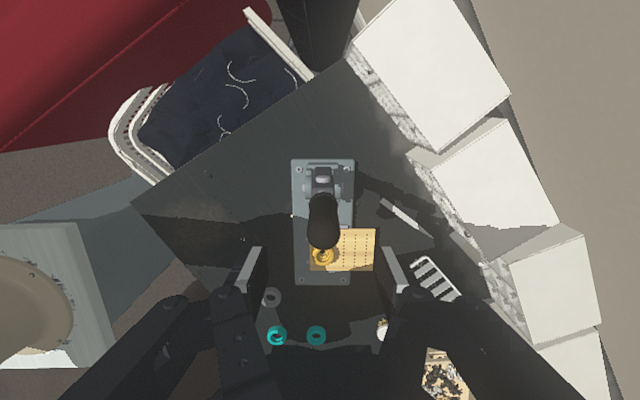

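View pics/c13s.png

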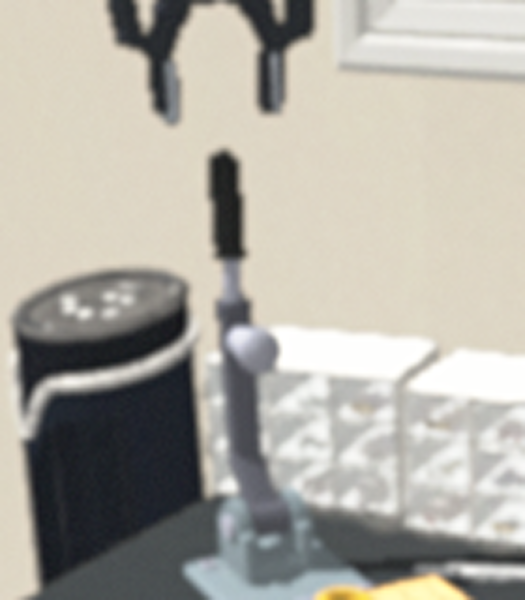

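Emit:
arm_command([
  [0.02, 0.0005, -0.001, 0, 0.7],
  [0.02, 0, -0.001, 0, 0.7],
  [0.015, 0, -0.001, 0, 0.7],
  [0.007, 0, 0, 0, 0.7],
  [0, 0, 0, 0, 0.7],
  [0, 0, 0, 0, 0.7],
])

```text
time_s: 19.0
eef_pos: [603.5, 272.2, 243.5]
ee_rot: [0.493, 0.508, 0.492, -0.507]
force: [0.3, -0.1, -1.2]
grip_width: 0.703
```

```bash
python3 w.py w14 handle:260; python3 - <<'E'
from h import *
s=ctrl.capture("side")["color"][40:200,200:340,::-1];cv2.imwrite("pics/c14s.png",cv2.resize(s,(525,600),interpolation=2))
E
```

```text
19.0 [603.5 272.2 243.5] [ 0.3 -0.1 -1.2] 0.7032246945907464
handle [318.  274.8] 0.77 [601.6 271.  260. ]
```

View pics/w14.png

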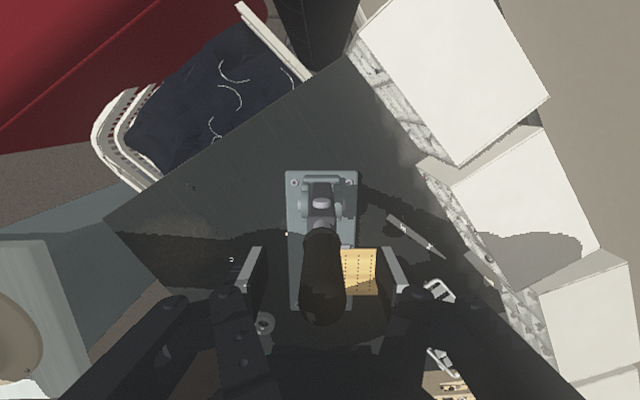

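View pics/c14s.png

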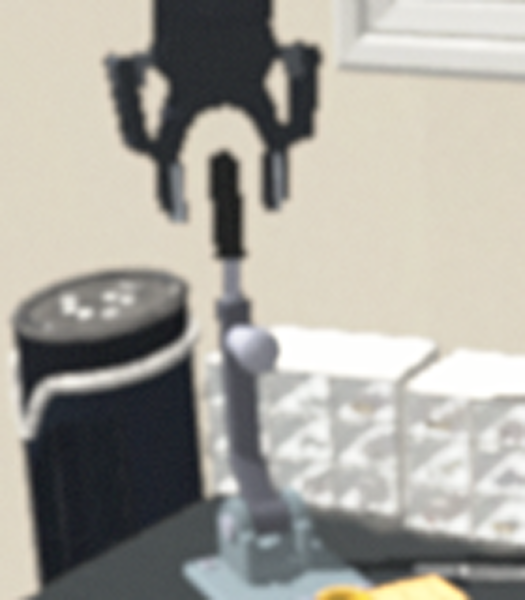

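Emit:
arm_command([
  [0, 0, 0, 0, 0.1],
  [0, 0, 0, 0, 0.1],
  [0, 0, 0, 0, 0.1],
  [0, 0, 0, 0, 0.1],
  [0, 0, 0, 0, 0.1],
  [0, 0, 0, 0, 0.1],
  [0, 0, 0, 0, 0.1],
], squeeze=40)

```text
time_s: 20.02
eef_pos: [603.7, 272.2, 242.9]
ee_rot: [0.493, 0.508, 0.492, -0.507]
force: [6.1, 0.4, 0.5]
grip_width: 0.245
```

```bash
python3 w.py w15 handle:260;python3 -c "
from h import *
s=ctrl.sense();print(s['joints'],s['force'],s['wrist_torque'])"
```

```text
20.025 [603.7 272.2 242.9] [6.1 0.4 0.5] 0.2447244842004207
handle [319.6 275.2] 0.73 [602.6 271.  260. ]
[ 2.47046172e-01  6.24304730e-01  9.97641716e-01 -1.39734957e-04
  1.51811556e+00  2.76201685e-01] [5.09149483 0.32918622 0.09024404] [ 0.03648858 -0.80351134  0.04175593]
```

View pics/w15.png

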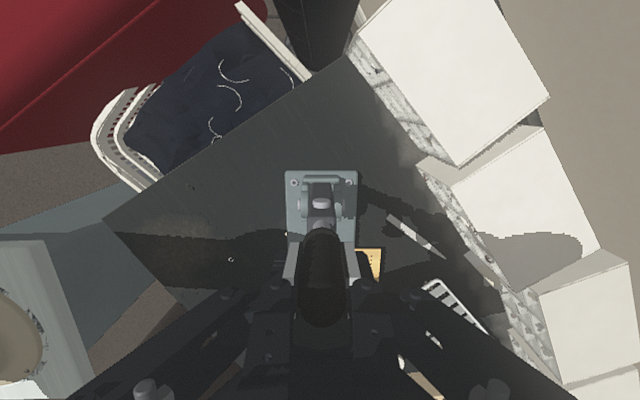

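```bash
cat > arc.py <<'E'
import sys,numpy as np
r,p0,dp,n=map(float,sys.argv[1:5])
p=p0-dp*np.arange(int(n)+1)
print(np.round(np.c_[-np.diff(r*np.sin(p)),np.diff(r*np.cos(p))]/1000,4).tolist(),p[-1])
E
python3 arc.py 215 1.749 0.06 8
```

```text
[[-0.0019, 0.0128], [-0.0011, 0.0128], [-0.0004, 0.0129], [0.0004, 0.0129], [0.0012, 0.0128], [0.002, 0.0127], [0.0027, 0.0126], [0.0035, 0.0124]] 1.2690000000000001
```

Emit:
arm_command([
  [-0.0019, 0.0008, 0.0128, 0, 0.1],
  [-0.0011, 0, 0.0128, 0, 0.1],
  [-0.0004, 0, 0.0129, 0, 0.1],
  [0.0004, 0, 0.0129, 0, 0.1],
  [0.0012, 0, 0.0128, 0, 0.1],
  [0.002, 0, 0.0127, 0, 0.1],
  [0, 0, 0, 0, 0.1],
  [0, 0, 0, 0, 0.1],
])

```text
time_s: 21.12
eef_pos: [601.3, 194.3, 242.3]
ee_rot: [-0.492, -0.507, -0.493, 0.508]
force: [-5.1, 0.6, 2.6]
grip_width: 0.245
```

```bash
python3 w.py w16;python3 arc.py 215 1.389 0.06 12; python3 - <<'E'
from h import *
s=ctrl.capture("side")["color"][40:240,200:340,::-1];cv2.imwrite("pics/c16s.png",cv2.resize(s,(420,600),interpolation=2))
E
```

```text
21.125 [601.3 194.3 242.3] [-5.1  0.6  2.6] 0.24489632937096625
[[0.0027, 0.0126], [0.0035, 0.0124], [0.0042, 0.0122], [0.0049, 0.0119], [0.0056, 0.0116], [0.0063, 0.0112], [0.007, 0.0108], [0.0076, 0.0104], [0.0082, 0.0099], [0.0088, 0.0094], [0.0094, 0.0089], [0.0099, 0.0083]] 0.669
```

View pics/c16s.png

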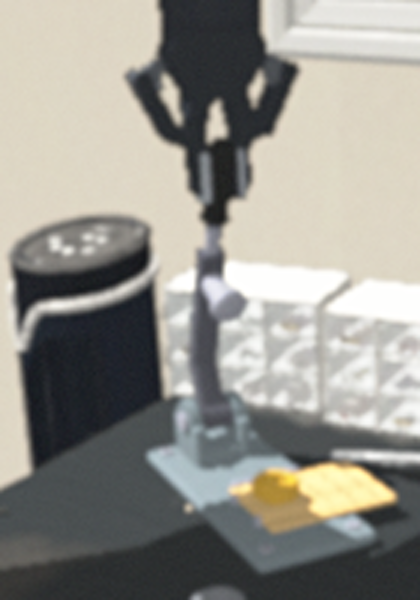

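Emit:
arm_command([
  [0.0027, -0.0005, 0.0126, 0, 0.1],
  [0.0035, 0, 0.0124, 0, 0.1],
  [0.0042, 0, 0.0122, 0, 0.1],
  [0.0049, 0, 0.0119, 0, 0.1],
  [0.0056, 0, 0.0116, 0, 0.1],
  [0.0063, 0, 0.0112, 0, 0.1],
  [0, 0, 0, 0, 0.1],
])

```text
time_s: 22.1
eef_pos: [598.9, 121.7, 214.4]
ee_rot: [-0.492, -0.507, -0.493, 0.508]
force: [-6.4, -0.6, 3.3]
grip_width: 0.247
```

Emit:
arm_command([
  [0.007, 0, 0.0108, 0, 0.1],
  [0.0076, 0, 0.0104, 0, 0.1],
  [0.0082, 0, 0.0099, 0, 0.1],
  [0.0088, 0, 0.0094, 0, 0.1],
  [0.0094, 0, 0.0089, 0, 0.1],
  [0.0099, 0, 0.0083, 0, 0.1],
  [0, 0, 0, 0, 0.1],
  [0, 0, 0, 0, 0.1],
])

```text
time_s: 23.1
eef_pos: [597.1, 65.1, 164.1]
ee_rot: [-0.492, -0.507, -0.493, 0.508]
force: [-6.6, -2.6, 1.7]
grip_width: 0.252
```

```bash
python3 w.py w17;python3 arc.py 215 0.669 0.05 9; python3 - <<'E'
from h import *
s=ctrl.capture("side")["color"][80:240,200:340,::-1];cv2.imwrite("pics/c17s.png",cv2.resize(s,(525,600),interpolation=2))
E
```

```text
23.1 [597.1  65.1 164.1] [-6.6 -2.6  1.7] 0.2523311853835736
[[0.0086, 0.0065], [0.0089, 0.006], [0.0092, 0.0056], [0.0095, 0.0051], [0.0097, 0.0046], [0.0099, 0.0041], [0.0101, 0.0036], [0.0103, 0.0031], [0.0104, 0.0026]] 0.21900000000000003
```

View pics/c17s.png

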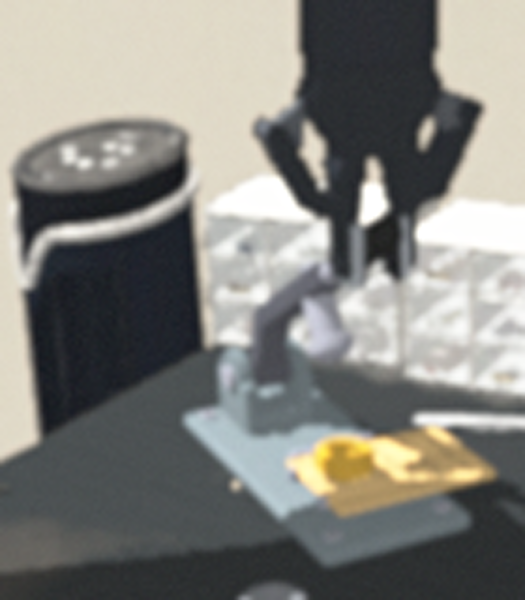

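View pics/w17.png

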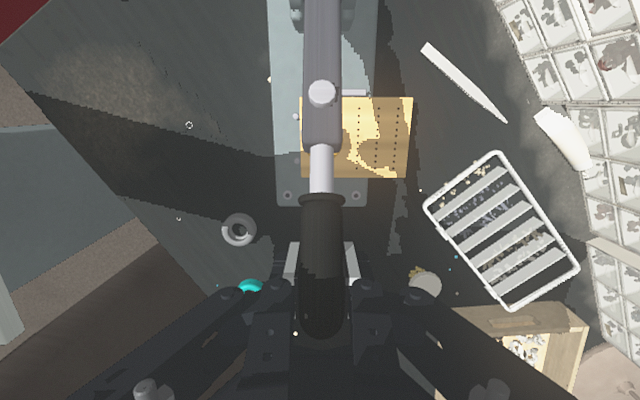

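Emit:
arm_command([
  [0.0086, -0.0006, 0.0065, 0, 0.1],
  [0.0089, 0, 0.006, 0, 0.1],
  [0.0092, 0, 0.0056, 0, 0.1],
  [0.0095, 0, 0.0051, 0, 0.1],
  [0.0097, 0, 0.0046, 0, 0.1],
  [0.0099, 0, 0.0041, 0, 0.1],
  [0.0061, 0, 0.002, 0, 0.1],
  [0, 0, 0, 0, 0.1],
  [0, 0, 0, 0, 0.1],
])

```text
time_s: 24.32
eef_pos: [596.0, 31.6, 102.1]
ee_rot: [-0.493, -0.507, -0.493, 0.507]
force: [-2.5, -4.0, 1.0]
grip_width: 0.247
```

```bash
python3 w.py w18;python3 arc.py 215 0.339 0.02 8; python3 - <<'E'
from h import *
s=ctrl.capture("side")["color"][120:240,220:380,::-1];cv2.imwrite("pics/c18s.png",cv2.resize(s,(800,600),interpolation=2))
E
```

```text
24.325 [596.   31.6 102.1] [-2.5 -4.   1. ] 0.2467345538426683
[[0.0041, 0.0014], [0.0041, 0.0013], [0.0041, 0.0012], [0.0041, 0.0011], [0.0042, 0.0011], [0.0042, 0.001], [0.0042, 0.0009], [0.0042, 0.0008]] 0.17900000000000002
```

View pics/c18s.png

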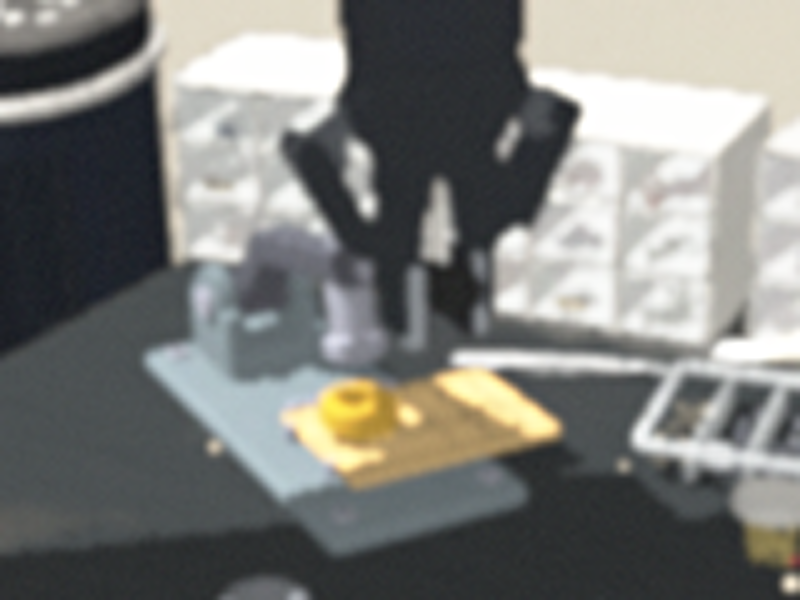

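Emit:
arm_command([
  [0.003, 0, 0.0015, 0, 0.1],
  [0.003, 0, 0.0011, 0, 0.1],
  [0.003, 0, 0.0009, 0, 0.1],
  [0.0025, 0, 0.0007, 0, 0.1],
  [0.0025, 0, 0.0007, 0, 0.1],
  [0, 0, 0, 0, 0.1],
])

```text
time_s: 25.18
eef_pos: [595.8, 27.1, 88.1]
ee_rot: [0.493, 0.507, 0.493, -0.507]
force: [-1.7, 0.2, -0.1]
grip_width: 0.241
```

Emit:
arm_command([
  [0.0015, 0, 0.0004, 0, 0.1],
  [0.0015, 0, 0.0004, 0, 0.1],
  [0.0015, 0, 0.0004, 0, 0.1],
  [0.0015, 0, 0.0004, 0, 0.1],
  [0, 0, 0, 0, 0.1],
])

```text
time_s: 25.8
eef_pos: [595.7, 25.4, 82.2]
ee_rot: [-0.493, -0.507, -0.493, 0.507]
force: [-2.5, 1.1, -0.3]
grip_width: 0.245
```

Emit:
arm_command([
  [0.001, 0, 0.0002, 0, 0.1],
  [0.001, 0, 0.0002, 0, 0.1],
  [0.001, 0, 0.0002, 0, 0.1],
  [0.001, 0, 0.0002, 0, 0.1],
  [0, 0, 0, 0, 0.1],
])

```text
time_s: 26.42
eef_pos: [595.8, 24.4, 78.3]
ee_rot: [-0.493, -0.507, -0.493, 0.507]
force: [-3.1, -1.7, 1.0]
grip_width: 0.248
```

```bash
python3 - <<'E'
from h import *
print(ctrl.sense()["force"],ctrl.sense()["eef_pos"])
s=ctrl.capture("side")["color"][120:240,220:380,::-1];cv2.imwrite("pics/c19s.png",cv2.resize(s,(800,600),interpolation=2))
E
```

```text
[-3.10247347 -1.69541681  1.03217691] [595.7586939   24.42371006  78.33477597]
```

View pics/c19s.png

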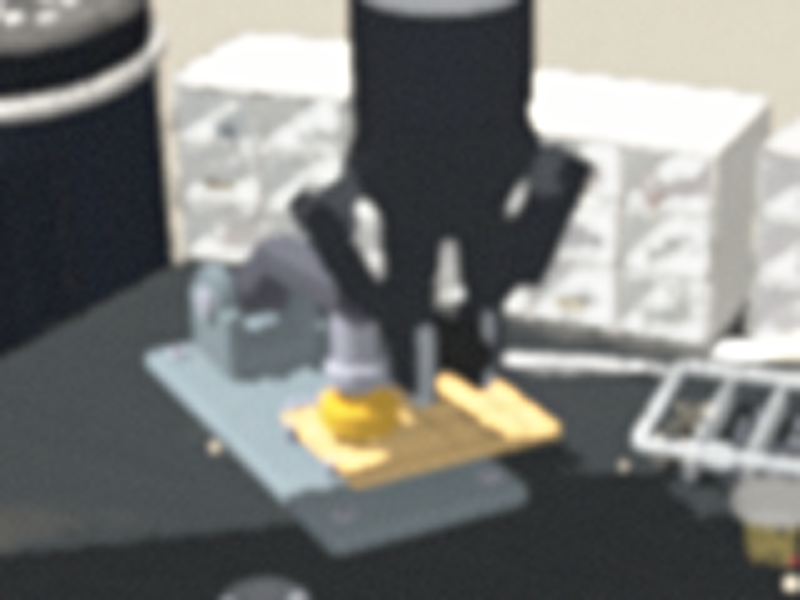

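Side view: the die (crop 355,385) is close above the ring. From here I go down in 1 mm steps, watching the force.

Emit:
arm_command([
  [0.001, 0, 0.0002, 0, 0.1],
  [0.001, 0, 0.0002, 0, 0.1],
  [0, 0, 0, 0, 0.1],
])

```text
time_s: 26.85
eef_pos: [595.7, 24.0, 76.3]
ee_rot: [-0.493, -0.507, -0.493, 0.507]
force: [-2.2, -3.1, 1.1]
grip_width: 0.248
```

Emit:
arm_command([
  [0.001, 0, 0.0002, 0, 0.1],
  [0.001, 0, 0.0002, 0, 0.1],
  [0, 0, 0, 0, 0.1],
])

```text
time_s: 27.22
eef_pos: [595.7, 23.6, 74.3]
ee_rot: [-0.493, -0.507, -0.493, 0.507]
force: [-2.8, -3.5, 0.9]
grip_width: 0.25
```

Emit:
arm_command([
  [0.001, 0, 0.0002, 0, 0.1],
  [0.001, 0, 0.0002, 0, 0.1],
  [0, 0, 0, 0, 0.1],
])

```text
time_s: 27.6
eef_pos: [595.7, 23.2, 72.4]
ee_rot: [-0.493, -0.507, -0.493, 0.507]
force: [-3.9, -3.8, 1.4]
grip_width: 0.246
```

Emit:
arm_command([
  [0.001, 0, 0.0003, 0, 0.1],
  [0.0005, 0, 0.0003, 0, 0.1],
  [0, 0, 0, 0, 0.1],
])

```text
time_s: 27.98
eef_pos: [595.7, 22.9, 70.8]
ee_rot: [0.493, 0.507, 0.493, -0.507]
force: [-2.7, -1.4, 0.1]
grip_width: 0.244
```

Emit:
arm_command([
  [0.0007, 0, 0.0002, 0, 0.1],
  [0.0007, 0, 0.0002, 0, 0.1],
  [0, 0, 0, 0, 0.1],
])

```text
time_s: 28.35
eef_pos: [595.6, 22.7, 69.4]
ee_rot: [0.493, 0.507, 0.493, -0.507]
force: [-2.7, 0.1, -0.1]
grip_width: 0.241
```

```bash
python3 - <<'E'
from h import *
print(ctrl.sense()["force"],ctrl.sense()["eef_pos"])
s=ctrl.capture("side")["color"][120:240,220:380,::-1];cv2.imwrite("pics/c20s.png",cv2.resize(s,(800,600),interpolation=2))
E
```

```text
[-2.65032227  0.12740125 -0.05206035] [595.64932243  22.65284827  69.36078073]
```

View pics/c20s.png

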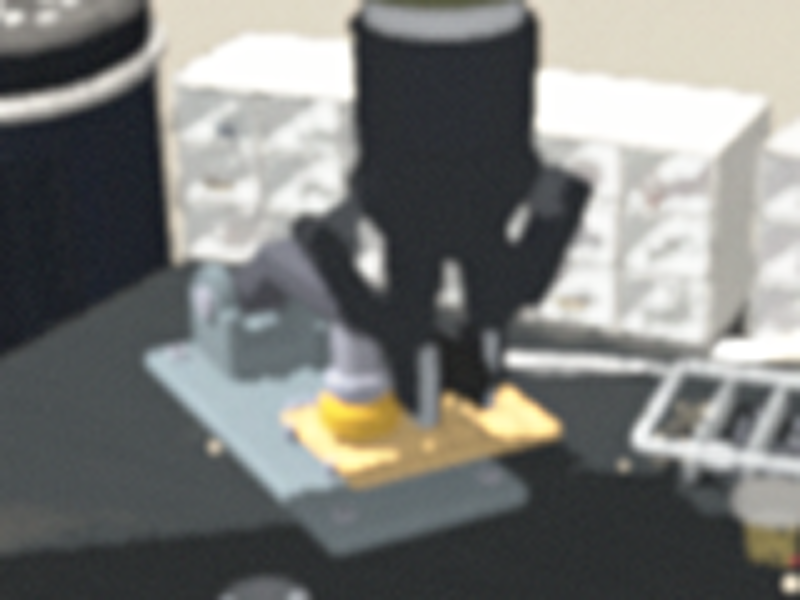

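Emit:
arm_command([
  [0.0006, 0, 0.0001, 0, 0.1],
  [0.0006, 0, 0.0001, 0, 0.1],
  [0, 0, 0, 0, 0.1],
])

```text
time_s: 28.78
eef_pos: [595.7, 22.4, 68.2]
ee_rot: [0.493, 0.507, 0.493, -0.507]
force: [-3.4, 1.9, 0.0]
grip_width: 0.241
```

Emit:
arm_command([
  [0.0006, 0, 0.0001, 0, 0.1],
  [0.0006, 0, 0.0001, 0, 0.1],
  [0, 0, 0, 0, 0.1],
])

```text
time_s: 29.15
eef_pos: [595.7, 22.1, 67.0]
ee_rot: [0.493, 0.507, 0.493, -0.507]
force: [-2.8, 3.1, -0.1]
grip_width: 0.239
```

Emit:
arm_command([
  [0.0006, 0, 0.0001, 0, 0.1],
  [0.0006, 0, 0.0001, 0, 0.1],
  [0, 0, 0, 0, 0.1],
])

```text
time_s: 29.52
eef_pos: [595.7, 21.9, 66.0]
ee_rot: [0.493, 0.507, 0.493, -0.507]
force: [-3.5, 3.4, 1.6]
grip_width: 0.242
```

Emit:
arm_command([
  [0.0006, 0, -0.0002, 0, 0.1],
  [0.0006, 0, 0, 0, 0.1],
  [0, 0, 0, 0, 0.1],
])

```text
time_s: 29.9
eef_pos: [595.7, 21.7, 65.1]
ee_rot: [-0.493, -0.507, -0.493, 0.507]
force: [-5.5, 2.5, 4.8]
grip_width: 0.245
```

Emit:
arm_command([
  [0.0006, 0, 0, 0, 0.1],
  [0.0006, 0, 0, 0, 0.1],
  [0, 0, 0, 0, 0.1],
])

```text
time_s: 30.28
eef_pos: [595.7, 21.6, 64.2]
ee_rot: [-0.493, -0.507, -0.492, 0.507]
force: [-6.7, 1.0, 7.5]
grip_width: 0.24
```

```bash
python3 - <<'E'
from h import *
print(ctrl.sense()["force"],ctrl.sense()["eef_pos"])
s=ctrl.capture("side")["color"][120:240,220:380,::-1];cv2.imwrite("pics/c21s.png",cv2.resize(s,(800,600),interpolation=2))
E
```

```text
[-6.66951318  0.98575984  7.5151586 ] [595.70047084  21.5535823   64.1694859 ]
```

View pics/c21s.png

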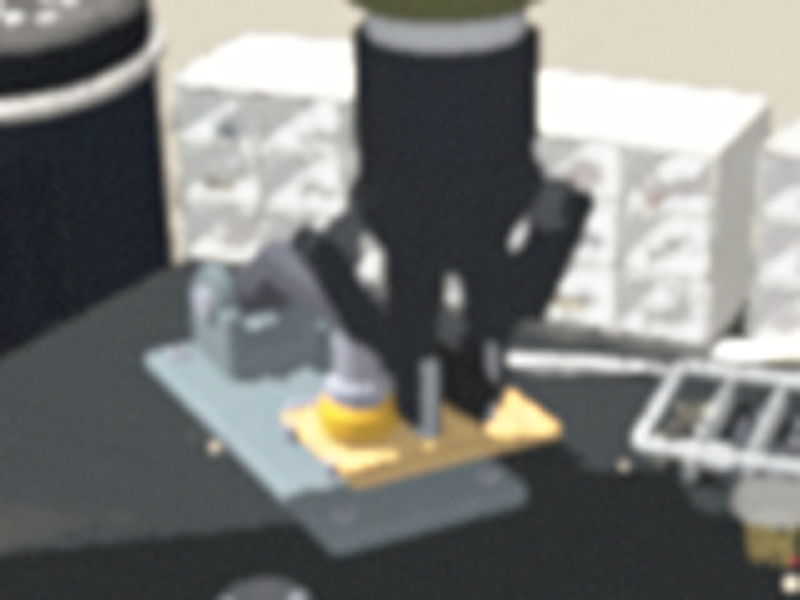

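Emit:
arm_command([
  [0.0006, -0.0004, 0, 0, 0.1],
  [0.0006, 0, 0, 0, 0.1],
  [0, 0, 0, 0, 0.1],
], squeeze=60)

```text
time_s: 30.7
eef_pos: [595.7, 21.4, 63.1]
ee_rot: [0.493, 0.507, 0.492, -0.507]
force: [-4.5, -0.6, 7.9]
grip_width: 0.233
```

Emit:
arm_command([
  [0.0006, 0, 0, 0, 0.1],
  [0.0006, 0, 0, 0, 0.1],
  [0, 0, 0, 0, 0.1],
])

```text
time_s: 31.08
eef_pos: [595.7, 21.2, 62.0]
ee_rot: [-0.493, -0.507, -0.492, 0.507]
force: [-4.7, -1.4, 7.9]
grip_width: 0.242
```

Emit:
arm_command([
  [0.0006, 0, 0, 0, 0.1],
  [0.0006, 0, 0, 0, 0.1],
  [0, 0, 0, 0, 0.1],
])

```text
time_s: 31.45
eef_pos: [595.7, 20.9, 60.5]
ee_rot: [-0.493, -0.507, -0.492, 0.507]
force: [-3.5, -4.0, 4.6]
grip_width: 0.234
```

Emit:
arm_command([
  [0.001, 0, 0.0004, 0, 0.1],
  [0.001, 0, 0.0002, 0, 0.1],
  [0, 0, 0, 0, 0.1],
])

```text
time_s: 31.82
eef_pos: [595.6, 20.6, 57.8]
ee_rot: [-0.493, -0.507, -0.492, 0.507]
force: [-1.3, -4.9, 0.6]
grip_width: 0.236
```

```bash
python3 - <<'E'
from h import *
print(ctrl.sense()["force"],ctrl.sense()["eef_pos"])
s=ctrl.capture("side")["color"][120:240,220:380,::-1];cv2.imwrite("pics/c22s.png",cv2.resize(s,(800,600),interpolation=2))
E
```

```text
[-1.29459386 -4.91351647  0.59691723] [595.6035091   20.64835419  57.84367022]
```

View pics/c22s.png

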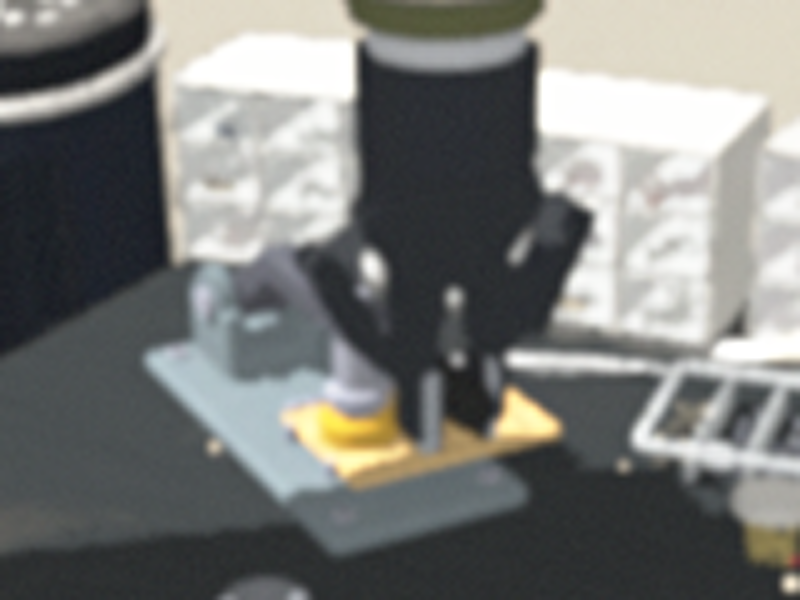

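Force rose to 8 N and dropped to about 0, so the ring has clicked. It now looks lower on the board. I'll follow it down until the force rises again.

Emit:
arm_command([
  [0.001, 0, 0.0003, 0, 0.1],
  [0.001, 0, 0.0002, 0, 0.1],
  [0, 0, 0, 0, 0.1],
])

```text
time_s: 32.25
eef_pos: [595.6, 20.4, 55.9]
ee_rot: [0.493, 0.507, 0.492, -0.507]
force: [-1.3, -6.9, 1.0]
grip_width: 0.24
```

Emit:
arm_command([
  [0.001, 0, 0, 0, 0.1],
  [0.001, 0, 0, 0, 0.1],
  [0, 0, 0, 0, 0.1],
])

```text
time_s: 32.62
eef_pos: [595.6, 20.4, 54.5]
ee_rot: [0.493, 0.507, 0.492, -0.507]
force: [-3.6, -5.0, 5.9]
grip_width: 0.236
```

Emit:
arm_command([
  [0.001, 0, 0, 0, 0.1],
  [0, 0, 0, 0, 0.1],
])

```text
time_s: 32.88
eef_pos: [595.7, 20.3, 54.1]
ee_rot: [0.493, 0.507, 0.492, -0.507]
force: [-5.5, -5.8, 10.7]
grip_width: 0.237
```

Emit:
arm_command([
  [0.001, 0, 0, 0, 0.1],
  [0, 0, 0, 0, 0.1],
])

```text
time_s: 33.12
eef_pos: [595.7, 20.2, 53.8]
ee_rot: [0.493, 0.507, 0.492, -0.507]
force: [-8.6, -6.2, 17.0]
grip_width: 0.243
```

Emit:
arm_command([
  [0.0005, -0.0003, 0, 0, 0.1],
  [0, 0, 0, 0, 0.1],
  [0, 0, 0, 0, 0.1],
  [0, 0, 0, 0, 0.1],
  [0, 0, 0, 0, 0.1],
  [0, 0, 0, 0, 0.1],
  [0, 0, 0, 0, 0.1],
  [0, 0, 0, 0, 0.1],
])

```text
time_s: 34.12
eef_pos: [595.8, 20.2, 53.7]
ee_rot: [0.494, 0.508, 0.492, -0.507]
force: [-9.3, -4.8, 18.9]
grip_width: 0.239
```

```bash
python3 w.py w23; python3 - <<'E'
from h import *
s=ctrl.capture("side")["color"][120:240,220:380,::-1];cv2.imwrite("pics/c23s.png",cv2.resize(s,(800,600),interpolation=2))
t=ctrl.capture("top")["color"][:,:,::-1];cv2.imwrite("pics/t23.png",t)
print(ctrl.sense()["force"],ctrl.sense()["eef_pos"])
E
```

```text
34.125 [595.8  20.2  53.7] [-9.3 -4.8 18.9] 0.23873449137038735
[-8.42943819 -5.77611861 19.91435195] [595.75286662  20.23535869  53.71328002]
```

View pics/c23s.png

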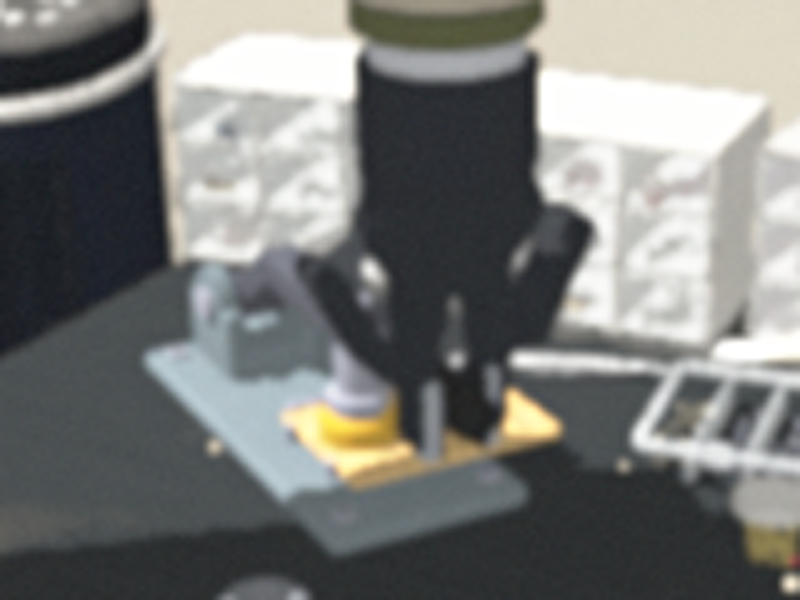

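View pics/w23.png

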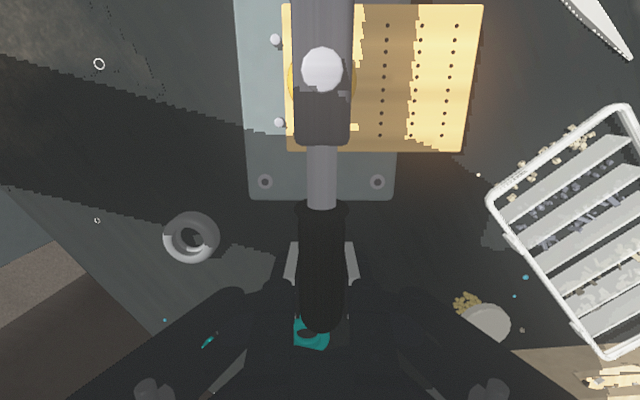

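The ring is flat on the board, and the force holds at 19–20 N. Handle travel from first contact was about 12 mm, against an expected 12.3 mm (0.058 rad × 212 mm). Handing in.

```bash
python3 -c "
from rig import ctrl
print(ctrl.finish_job())"
```

```text
the job is handed in; nothing more can be done
None
```

The grommet is set. I put the large brass ring over the barrel the same way up and let go, then swung the press arm down by its handle and brought it slowly onto the ring. I handed the job in at about 34 s, still holding the handle down with roughly 19–20 N.

**Press checks:**
- The force at the handle rose to about 8 N and fell to almost nothing, which was the click. It then rose again against the board.
- The handle moved about 12 mm after first touching the ring; 12.3 mm was expected.
- The force stayed steady over the last second, and the last side picture shows the ring flat under the die.

**Disagreement:** early estimates of the barrel position differed between cameras by about 5 mm. Closer views brought this to about 2 mm, and the ring looked centred on the barrel after I let go.

**Not fully checked:** at the end there was also a sideways force of about 8 N at the handle. I never deliberately moved the other loose things. I did not measure their positions at the end, and the last pictures do not show all of them.

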